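# Dial the combination of the standards lockbox and open its cover

### The job

Open the reference-standards lockbox with its crank dial, reading the twelve marks as a clock face (12 is the long mark at the top of the sloping panel): from where it stands, wind the crank clockwise past 4 o'clock once and pause when it comes to 4 the second time; wind back anticlockwise past 9 o'clock once and pause at 9 the second time; then wind clockwise straight to 1 o'clock and leave it there, pausing about half a second on each number and never running a whole mark beyond 4 or 9 before you turn back. Only then slide the cover on top fully open, to the left as seen from the dial side, and let go, without disturbing the labware standing around.

Things in the scene. Friction and masses are not known exactly. Their poses are not given: they have to be found in the camera images.
- lockbox: White fixed box, 260 (x, -135 to 125) x 260 (y) x 105 mm high. Origin: centre of its underside. x points from the dial side (near the robot) to the back, y to the left seen from the dial side, z up; turned up to 0.35 rad. Front part (x -135 to -3 mm): flat panel rising from 35 to 105 mm, sloping 28 degrees; outward normal (-0.469, 0, 0.883), uphill (0.883, 0, 0.469) in box axes. Behind it the top is level.
- dial_center (a point): Where the dial's axis (normal to the panel) meets the panel's surface, (-68.8, 0, 70.2) mm in the lockbox frame. The dark steel dial disc is 92 mm across, its face 10 mm above the panel; its hub reaches 15 mm.
- mark_12 (a point): The long broad dark mark on the panel, straight uphill of the dial, 56 mm from its axis: 12 o'clock. Eleven short fixed marks stand 50 to 58 mm from the axis, one every 30 degrees, as on a clock face: 3 o'clock is to the right (-y of the box).
- crank_grip (a point): Grip point of the crank handle, on the axis of its black round sleeve, 34 mm off the panel and 34 mm from the dial's axis; it goes round with the dial. Sleeve 14 mm thick, normal to the panel, from 15 to 46 mm above it; it spins freely on its own axis, so a gripper can keep its orientation while carrying it round. Site z: the panel's outward normal.
- dial (a joint): Angle of the dial, rad, counted over several turns, clockwise positive (facing the panel). 0: handle at 12 o'clock (uphill), pi/2: at 3 (right); a mark is pi/6. Starts from -1.2 to 1.2, so the second 4 o'clock is 8.378, then the second 9 going back is -1.571, then 1 o'clock is 0.524. Friction 0.05 N m, stays where left, no stops in this range.
- cover_grip (a point): Middle of the cover's black upright grip block, 135 mm above the table; closed at (62, -50, 135) mm in the lockbox frame. Block 36 (box x) x 14 (box y) mm, from 113 to 149 mm above the table, on an aluminium plate 102 x 105 mm. Guide rails along y, 55 mm either side of it in x, reach 116 mm above the table.
- cover (a joint): Travel of the cover, m: 0 closed (its start), 0.100 fully open at its stop; it moves level to the box's +y (left seen from the dial side). About 2 N of friction. The lock is not felt: the cover would slide early, so do not move it before the combination is dialed.
- well_plate: Bystander: white well plate 85 x 127 x 14 mm, to the left of the box. Origin at the centre of its underside.
- tip_box: Bystander: grey pipette-tip box 85 x 120 x 65 mm with a clear lid, right of the box. Origin at the centre of its underside.
- reagent_bottle: Bystander: amber bottle, 66 mm thick, 140 mm high, left of the box towards the back. Origin at the centre of its underside.
- beaker: Bystander: glass beaker 70 mm across, 85 mm high, right of the box. Origin at the centre of its underside.
- small_jar: Bystander: white jar 40 mm across, 42 mm high, in front of the box's left front corner. Origin at the centre of its underside.
- wrench: Bystander: steel wrench lying on the table in front of the box's right front corner. Origin under its middle.

How it is judged:
By the outcome, as a careful person would: the job done as asked, in the order asked, and still so for the second after the job is handed in, with the robot touching nothing.
It also fails if it takes over 67 s, if anything falls off the work surface, if the arm or the gripper's body presses on something with over 40 N, if the wrist force passes 120 N, or if a joint passes its speed limit or range.

### The arm

A 6-joint arm with a two-finger parallel gripper is mounted at the origin on the work surface. World frame = base frame: x ahead of the robot, y to its left, z up, the work surface at z = 0. Lengths are in mm, angles in rad, forces in N, time in s.
With the tool pointing down it reaches from about 375 to 925 mm from the base axis. Payload 5.7 kg.
Tool frame: the origin (TCP) lies on the centre line of the jaws, within the pads' length; the fingertips stand 11 mm ahead of it and the grasp point (between the pads) lies 8 mm behind it (manip.tips_ahead is the distance from the TCP to the fingertips, in mm); z points along the fingers, y is the direction in which the jaws open and shut (so a half turn about z gives the same grasp; the last joint's range is limited). The gripper opens to 88 mm and grips with 3 to 60 N. Pads are 20 mm wide; open, the fingers measure 115 mm over their backs; the gripper's body (75 mm by 178 mm) begins 61 mm behind the grasp point.
Start: joints at [-1.329, 0.359, 1.51, -0, 1.272, -0.115], TCP at [209.55, -562.185, 233.623] pointing down, gripper open.
Joint ranges: [-2.97, 2.97], [-1.01, 2.36], [0.21, 2.38], [-0.96, 4.11], [0.2, 2.71], [-2.98, 2.98]. Speed limits (rad/s): [2.39, 2.39, 3.14, 3.14, 3.14, 3.14].

### API

Orientations are given as a unit quaternion [w, x, y, z].
In Python, from rig import manip gives the robot as it stands. The module is installed in compiled form; this text tells all that it offers.
- The arm moves only by the shell command python3 -m pendant 'ROWS'. ROWS is JSON, a list that holds one entry, the list of rows, each a list of 7 numbers: the shift along the world's x, y, z in cm, then the turn, a rotation vector about the world's x, y, z in rad, then the finger opening in cm, from 0 to 8.78. In form: [[[x, y, z, ax, ay, az, claw], ...]]. A call has 1 to 5 rows; each row is the pose to reach, as a shift and turn from the pose commanded when the call began; what a row does not reach only later rows make up. A row lasts 1/8 s, in which the tool goes at most 62.5 mm and 10.7 degrees, less where a joint would pass 70% of its speed; a pose out of reach is approached as far as the arm can. A call with a gripper value outside its range is refused whole. The fingers move at their own pace and stop on an object; the grip force is fixed at half the most. Time passes only in rows, so rows that repeat a pose let the fingers close. It gives the time, the measured TCP pose, the force and the opening at its end, in the units of the state.
- manip.state(): the state, without advancing time (a new reading comes with each control period).
- manip.get_image(name): name is "side" or "top"; returns the picture (384x512x3 uint8, red, green, blue); there is no depth.
- manip.get_calibration(name): a dict with "fx", "fy", "cx", "cy" (pixels), "dist" ([k1, k2, p1, p2, k3] as OpenCV has them; the pictures are not rectified), "rvec" (rotation vector, rad) and "tvec" (3), from world to camera coordinates, as OpenCV has them. Camera axes: x right, y down, z forward; pixel columns grow to the right and rows downward; lengths in mm; the calibration is good to about 2 mm. A picture is of the moment at which its call begins. get_calibration takes no time and is no camera call.
- manip.close_job(): hands the job in, once; it reports no verdict.
Trained networks look in the newest picture that a camera, given by its name, has taken for a name from the list of things; names that differ only in an ending like _2 or _b are one class to them, and where a whole thing is asked for, a point or a joint stands for the part that bears it (a point fixed in the world has none). Each returns a list of dicts, best first, with "p" (0 to 1); they miss things now and then, are a little off and sometimes report something else, mostly with a low value. They report only what shows in the picture. A call takes as long as a camera call.
- manip.trace(name, camera): "mask" (384x512 bool, what is visible of it) and "point" ([column, row] in pixels, amid what is visible of it).
The state is a dict: "clock": time; "joints": joint angles; "joint_velocities": joint speeds; "joint_torque": joint torques, N m; "tool_pos": TCP position; "ee_rot": TCP orientation; "ft_force": force on the tool from outside, world axes, zero at the start; "torque": the same for the moment, N m; "width": finger opening in mm.
Only numpy, scipy, OpenCV 4.12 (cv2) and the standard library are available. Lean on these libraries where they do the work, as an engineer would, in place of code of your own. Each camera call takes 0.05 s, during which the arm holds its last target. There are 200 camera calls.

## Working session

There is one attempt and no reset: what is moved stays moved. The work goes in short steps, Python scripts to look and compute and a shell command to move; the robot and the scene stay as the last step left them, time stands still between calls to the robot, and variables do not carry over. Pictures are saved under pics/ and viewed, about 8 in all and at most 12, crops included, and the job is handed in when it is done.

```bash
mkdir -p pics; cat > h.py <<'E'
import numpy as np, cv2
from rig import manip
def cal(n):
    c=manip.get_calibration(n); K=np.array([[c['fx'],0,c['cx']],[0,c['fy'],c['cy']],[0,0,1.]])
    return K,np.array(c['dist'],float),np.array(c['rvec'],float),np.array(c['tvec'],float)
def proj(n,P):
    K,d,r,t=cal(n); return cv2.projectPoints(np.array(P,float).reshape(-1,1,3),r,t,K,d)[0].reshape(-1,2)
def ray(n,uv):
    K,d,r,t=cal(n); R=cv2.Rodrigues(r)[0]
    u=cv2.undistortPoints(np.array(uv,float).reshape(1,1,2),K,d).ravel()
    v=R.T@np.array([u[0],u[1],1.]); return -R.T@t, v/np.linalg.norm(v)
def atz(n,uv,z):
    o,v=ray(n,uv); return o+v*(z-o[2])/v[2]
def tri(a,ua,b,ub):
    o1,v1=ray(a,ua);o2,v2=ray(b,ub)
    s=np.linalg.lstsq(np.c_[v1,-v2],o2-o1,rcond=None)[0]
    p,q=o1+s[0]*v1,o2+s[1]*v2; return (p+q)/2,np.linalg.norm(p-q)
E
python3 - <<'E'
from h import *
for n in('top','side'):
    im=manip.get_image(n); cv2.imwrite(f'pics/{n}0.png',im[:,:,::-1])
    o,_=ray(n,[256,192]); print(n,o.round())
D={}
for nm in('dial_center','mark_12','crank_grip','cover_grip','lockbox','reagent_bottle','small_jar','beaker','tip_box','well_plate','wrench'):
    for n in('top','side'):
        r=manip.trace(nm,n)
        if r: D[nm,n]=r[0]['point']; print(nm,n,[(round(x['p'],2),np.round(x['point'],1)) for x in r[:2]])
    if (nm,'top') in D and (nm,'side') in D: print('   tri',[np.round(x,1) for x in tri('top',D[nm,'top'],'side',D[nm,'side'])])
    if nm=='lockbox':
        m=manip.trace(nm,'top')[0]['mask'].astype(np.uint8); c=max(cv2.findContours(m,0,2)[0],key=cv2.contourArea)
        print(cv2.approxPolyDP(c,6,True).reshape(-1,2).tolist())
print(manip.state())
E
```

```text
top [ 441.   46. 1198.]
side [148. 564. 704.]
dial_center top [(0.88, array([234.8, 170.3]))]
dial_center side [(0.65, array([207.9, 206.5]))]
   tri [array([603. , 101.4,  50.9]), np.float64(10.1)]
mark_12 top [(0.94, array([236.4, 169.1]))]
mark_12 side [(0.93, array([209.1, 207.2])), (0.26, array([230. , 216.1]))]
   tri [array([606.1,  96.6,  42.7]), np.float64(6.9)]
crank_grip top [(0.61, array([223.8, 196.5]))]
crank_grip side [(0.64, array([228.1, 215.2]))]
   tri [array([525.5, 124.3,  88.5]), np.float64(1.3)]
cover_grip top [(0.62, array([257.2, 150.4]))]
cover_grip side [(0.67, array([211.2, 165.3]))]
   tri [array([641. ,  40.8, 126.5]), np.float64(5.7)]
lockbox top [(0.72, array([236.9, 168. ]))]
lockbox side [(0.85, array([208.3, 207.4]))]
   tri [array([609.8,  95.5,  38.8]), np.float64(7.3)]
[[203, 106], [175, 202], [265, 232], [297, 137]]
reagent_bottle top [(0.68, array([182.7, 106. ]))]
reagent_bottle side [(0.74, array([112.2, 208.9]))]
   tri [array([781.5, 246.8,  51.5]), np.float64(18.0)]
small_jar top [(0.44, array([174.5, 214.2]))]
small_jar side [(0.86, array
[... 763 characters left out ...]
.25, 'joints': array([-1.32911610e+00,  3.58819028e-01,  1.51037515e+00,  2.49161597e-07,
        1.27252280e+00, -1.15101436e-01]), 'joint_velocities': array([-8.35659394e-04, -1.43061582e-05,  6.31062631e-04, -5.38394483e-04,
        2.84755732e-04, -2.20327248e-04]), 'joint_torque': array([ 1.55412190e-04, -5.15338290e+01, -2.71120799e+01,  6.79098023e-02,
        2.48138735e-02, -1.72367874e-05]), 'tool_pos': array([ 209.54242901, -562.19447054,  233.62091234]), 'ee_rot': array([-6.20465638e-05,  9.84130512e-01,  1.77446136e-01, -3.81282448e-06]), 'ft_force': array([-0.06175078,  0.14790949, -0.51522843]), 'torque': array([0.01089324, 0.00910157, 0.01949207]), 'width': 88.36405554815731}
```

View pics/top0.png

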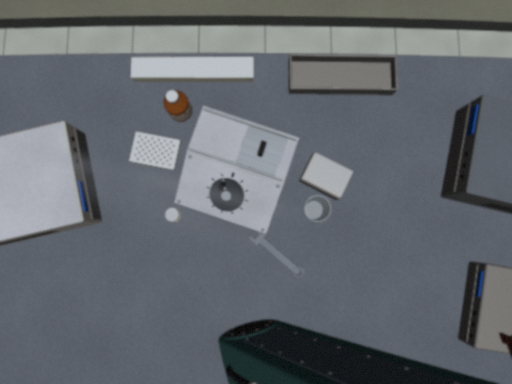

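View pics/side0.png

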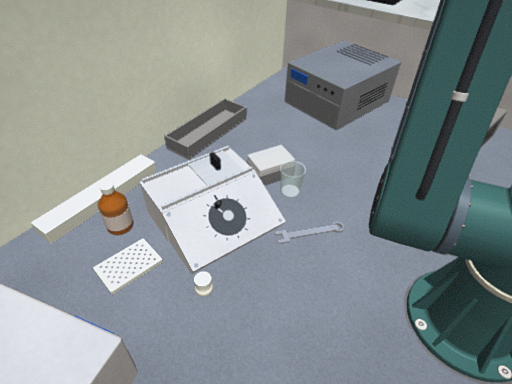

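```bash
cat >> h.py <<'E'
def Rz(a): return np.array([[np.cos(a),-np.sin(a),0],[np.sin(a),np.cos(a),0],[0,0,1]])
def box2w(p,P): return np.atleast_2d(P)@Rz(p[2]).T+[p[0],p[1],0]
C=np.array([-68.8,0,70.2]);N=np.array([-.4695,0,.8829]);U=np.array([.8829,0,.4695]);Rt=np.array([0,-1.,0])
def dialpt(a,r,h): return C+r*(np.cos(a)*U+np.sin(a)*Rt)+h*N
E
cat > fit.py <<'E'
from h import *
from scipy.optimize import minimize
V=np.array([[x,y,z] for y in(-130,130) for x,z in((-135,0),(-135,35),(-3,105),(125,105),(125,0))],float)
M={}
for n in('top','side'):
    manip.get_image(n); M[n]=manip.trace('lockbox',n)[0]['mask']
def cost(p,cams=('top','side')):
    s=0
    for n in cams:
        h=cv2.convexHull((proj(n,box2w(p,V))*16).round().astype(np.int32)); m=np.zeros((384,512),np.uint8)
        cv2.fillConvexPoly(m,h,1,shift=4); m=m>0; s+=1-(m&M[n]).sum()/(m|M[n]).sum()
    return s
for cams in(('top',),('side',),('top','side')):
    b=min((minimize(cost,[612,95,y],args=(cams,),method='Nelder-Mead',options=dict(initial_simplex=[[612,95,y],[632,95,y],[612,115,y],[612,95,y+.1]])) for y in(-.2,-.35)),key=lambda r:r.fun)
    print(cams,b.x.round(3),b.fun)
p=b.x; np.save('p.npy',p)
out=[]
for n,(u,v,w,h) in dict(top=(165,95,145,145),side=(135,140,160,145)).items():
    im=cv2.resize(manip.get_image(n)[v:v+h,u:u+w,::-1],None,fx=4,fy=4,interpolation=cv2.INTER_CUBIC); cv2.imwrite(f'pics/{n}_crop_raw.png',im)
    def dot(P,c):
        q=(proj(n,box2w(p,P))-[u,v]+.5)*4
        for a in q: cv2.circle(im,tuple(int(i) for i in a.round()),2,c,-1)
    dot(V,(0,0,255)); dot([dialpt(k*np.pi/6,54,0) for k in range(12)],(0,255,0)); dot([dialpt(k*np.pi/36,46,10) for k in range(72)],(255,0,0))
    dot([62-18,-50-7,149],(0,0,255));dot([62+18,-50+7,149],(0,0,255)); dot(dialpt(0,0,15),(0,0,255))
    cv2.imwrite(f'pics/{n}1.png',im)
E
python3 fit.py
```

```text
('top',) [ 6.00542e+02  9.51020e+01 -3.24000e-01] 0.020551910459282174
('side',) [ 6.18338e+02  8.70610e+01 -3.11000e-01] 0.04448759819931147
('top', 'side') [ 6.00936e+02  9.46780e+01 -3.27000e-01] 0.10875427522089676
```

View pics/top1.png

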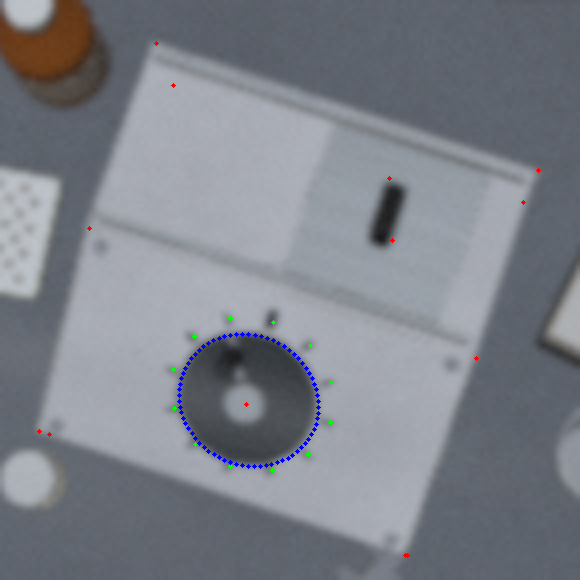

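View pics/side1.png

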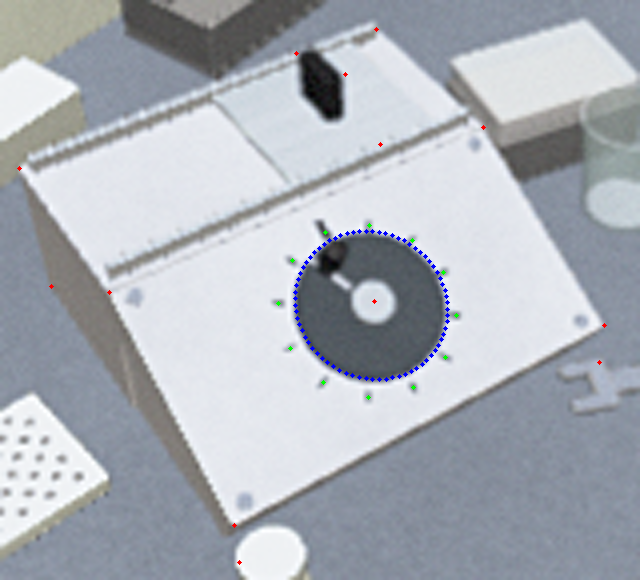

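```bash
cat >> h.py <<'E'
from scipy.spatial.transform import Rotation as Rot
p=np.array([600.9,94.7,-0.327])
def tilt(): # tool axes columns x,y,z in world
    z=-Rz(p[2])@N; y=Rz(p[2])@np.array([0,-1.,0]); return np.c_[np.cross(y,z),y,z]
def tcur(s): 
    w,x,y,z=s['ee_rot']; return Rot.from_quat([x,y,z,w])
E
python3 - <<'E'
from h import *
for a in np.arange(-1,0,.1):
    print(round(a,2),[((proj(n,box2w(p,[dialpt(a,34,h) for h in(15,46)]))-o+.5)*4).round().tolist() for n,o in(('top',[165,95]),('side',[135,140]))])
s=manip.state(); q=tcur(s)
T=Rot.from_matrix(tilt()); rv=(T*q.inv()).as_rotvec(); print('turn',rv, tilt().round(3))
for a in(-.5,-.4,-.3,-.2):
    g=box2w(p,dialpt(a,34,29))[0]; ab=box2w(p,dialpt(a,34,29+70))[0]
    print(a,g.round(1),ab.round(1),'shift cm',((ab-s['tool_pos'])/10).round(2))
D=Rot.from_matrix(np.c_[Rz(p[2])@[1,0,0],Rz(p[2])@[0,-1,0],[0,0,-1]]); print('untilt',(D*T.inv()).as_rotvec())
print('cover TCP',box2w(p,[[62,-50,130],[62,50,130]]))
E
```

```text
-1.0 [[[212.0, 365.0], [200.0, 382.0]], [[317.0, 294.0], [328.0, 276.0]]]
-0.9 [[[216.0, 362.0], [204.0, 379.0]], [[318.0, 289.0], [328.0, 270.0]]]
-0.8 [[[220.0, 359.0], [209.0, 377.0]], [[319.0, 283.0], [330.0, 265.0]]]
-0.7 [[[224.0, 357.0], [213.0, 375.0]], [[321.0, 278.0], [331.0, 260.0]]]
-0.6 [[[229.0, 356.0], [218.0, 373.0]], [[323.0, 273.0], [334.0, 255.0]]]
-0.5 [[[234.0, 355.0], [223.0, 372.0]], [[326.0, 269.0], [337.0, 250.0]]]
-0.4 [[[239.0, 354.0], [229.0, 372.0]], [[329.0, 265.0], [340.0, 246.0]]]
-0.3 [[[245.0, 354.0], [234.0, 372.0]], [[333.0, 261.0], [344.0, 242.0]]]
-0.2 [[[250.0, 355.0], [239.0, 372.0]], [[337.0, 257.0], [348.0, 238.0]]]
-0.1 [[[255.0, 356.0], [245.0, 373.0]], [[341.0, 254.0], [353.0, 235.0]]]
turn [ 0.00726635 -0.49816856 -0.66995132] [[ 0.836 -0.321  0.445]
 [-0.284 -0.947 -0.151]
 [ 0.47   0.    -0.883]]
-0.5 [553.  128.1 109.8] [521.9 138.7 171.6] shift cm [31.24 70.09 -6.2 ]
-0.4 [553.3 124.8 110.5] [522.2 135.4 172.3] shift cm [31.26 69.76 -6.13]
-0.3 [553.2 121.5 111.1] [522.1 132.  172.9] shift cm [31.26 69.42 -6.07]
-0.2 [552.9 118.1 111.4] [521.8 128.7 173.3] shift cm [31.22 69.08 -6.03]
untilt [ 1.56984859e-01  4.62841435e-01 -5.60675144e-17]
cover TCP [[643.55446089  27.43487556 130.        ]
 [675.67480564 122.13589696 130.        ]]
```

```bash
R='x'
python3 -m pendant '[[[2.08,4.673,-0.413,0.0005,-0.0332,-0.0447,8.7],[4.16,9.346,-0.826,0.001,-0.0664,-0.0893,8.7],[6.24,14.02,-1.24,0.0015,-0.0996,-0.134,8.7],[8.32,18.69,-1.65,0.002,-0.1328,-0.1786,8.7],[10.4,23.37,-2.07,0.0024,-0.166,-0.2233,8.7]]]'
python3 -m pendant '[[[2.08,4.673,-0.413,0.0005,-0.0332,-0.0447,8.7],[4.16,9.346,-0.826,0.001,-0.0664,-0.0893,8.7],[6.24,14.02,-1.24,0.0015,-0.0996,-0.134,8.7],[8.32,18.69,-1.65,0.002,-0.1328,-0.1786,8.7],[10.4,23.37,-2.07,0.0024,-0.166,-0.2233,8.7]]]'
python3 -m pendant '[[[2.08,4.673,-0.413,0.0005,-0.0332,-0.0447,8.7],[4.16,9.346,-0.826,0.001,-0.0664,-0.0893,8.7],[6.24,14.02,-1.24,0.0015,-0.0996,-0.134,8.7],[8.32,18.69,-1.65,0.002,-0.1328,-0.1786,8.7],[10.4,23.37,-2.07,0.0024,-0.166,-0.2233,8.7]]]'
python3 - <<'E'
from h import *
s=manip.state(); print(s['joints'].round(2),s['tool_pos'].round(1),box2w(p,dialpt(-.5,34,99))[0].round(1))
print((Rot.from_matrix(tilt())*tcur(s).inv()).as_rotvec().round(4), ((box2w(p,dialpt(-.5,34,29))[0]-s['tool_pos'])/10).round(2))
ims=[manip.get_image('top')[95:240,165:310],manip.get_image('side')[140:285,140:285]]
cv2.imwrite('pics/above.png',cv2.resize(np.hstack(ims)[:,:,::-1],None,fx=2.75,fy=2.75,interpolation=cv2.INTER_CUBIC))
E
```

```text
clock: 2.17
tool_pos: [314.1, -327.2, 213.0]
ee_rot: [0.014, 0.994, 0.065, 0.082]
ft_force: [0.3, -0.3, 0.0]
width: 87.0
clock: 2.8
tool_pos: [418.3, -93.6, 192.7]
ee_rot: [0.027, 0.985, -0.047, 0.163]
ft_force: [1.6, -0.2, 0.3]
width: 87.1
clock: 3.42
tool_pos: [506.0, 100.8, 174.5]
ee_rot: [0.04, 0.961, -0.149, 0.23]
ft_force: [0.3, -0.8, -0.7]
width: 87.1
[ 0.24  0.18  2.08 -0.5   0.53  2.51] [506.  100.8 174.5] [521.9 138.7 171.6]
[ 0.0028 -0.0195 -0.0177] [ 4.7   2.74 -6.47]
```

View pics/above.png

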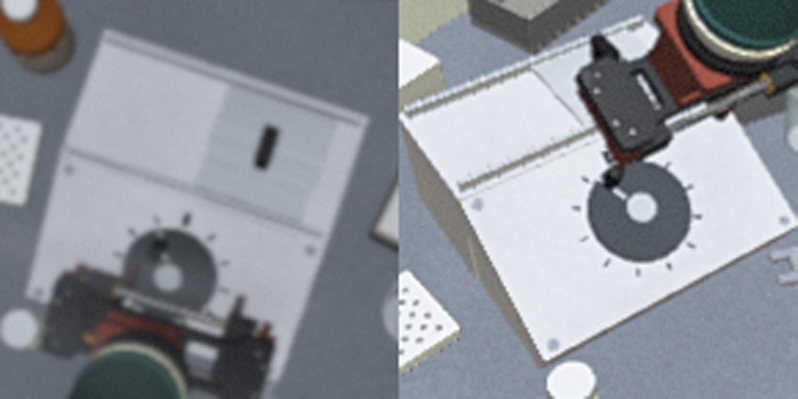

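```bash
cat > to.py <<'E'
import sys; from h import *
a,r,h=map(float,sys.argv[1:4]); s=manip.state(); g=box2w(p,dialpt(a,r,h))[0]
print('clk',s['clock'],'left cm',((g-s['tool_pos'])/10).round(3),'turn',(Rot.from_matrix(tilt())*tcur(s).inv()).as_rotvec().round(3),'F box',(Rz(p[2]).T@s['ft_force']).round(1),'w',round(s['width'],1),'J',s['joints'].round(2))
E
python3 -m pendant '[[[1.59,3.79,-0.29,0.003,-0.02,-0.018,4.5],[1.59,3.79,-0.29,0.003,-0.02,-0.018,4.5],[1.59,3.79,-0.29,0.003,-0.02,-0.018,4.5]]]'
python3 to.py -0.5 34 29
```

```text
clock: 3.9
tool_pos: [520.5, 136.3, 171.1]
ee_rot: [0.04, 0.958, -0.157, 0.237]
ft_force: [0.4, -0.2, -0.6]
width: 60.7
clk 3.9 left cm [ 3.256 -0.811 -6.124] turn [ 0.001 -0.003 -0.001] F box [ 0.4 -0.1 -0.6] w 60.7 J [ 0.32  0.23  2.04 -0.57  0.55  2.66]
```

```bash

python3 -m pendant '[[[1.63,-0.4,-3.06,0.001,-0.003,-0.001,4.5],[3.25,-0.81,-6.12,0.001,-0.003,-0.001,4.5],[3.25,-0.81,-6.12,0.001,-0.003,-0.001,4.5]]]'
python3 to.py -0.5 34 29
python3 - <<'E'
from h import *
ims=[manip.get_image('top')[110:255,165:310],manip.get_image('side')[140:285,140:285]]
cv2.imwrite('pics/down.png',cv2.resize(np.hstack(ims)[:,:,::-1],None,fx=2.75,fy=2.75,interpolation=cv2.INTER_CUBIC))
E
```

```text
clock: 4.28
tool_pos: [552.6, 126.8, 108.3]
ee_rot: [0.04, 0.958, -0.159, 0.237]
ft_force: [-0.1, 0.3, -0.2]
width: 45.1
clk 4.275 left cm [0.046 0.136 0.149] turn [ 0.001 -0.003  0.002] F box [-0.2  0.3 -0.2] w 45.1 J [ 0.28  0.37  2.05 -0.74  0.41  2.82]
```

View pics/down.png

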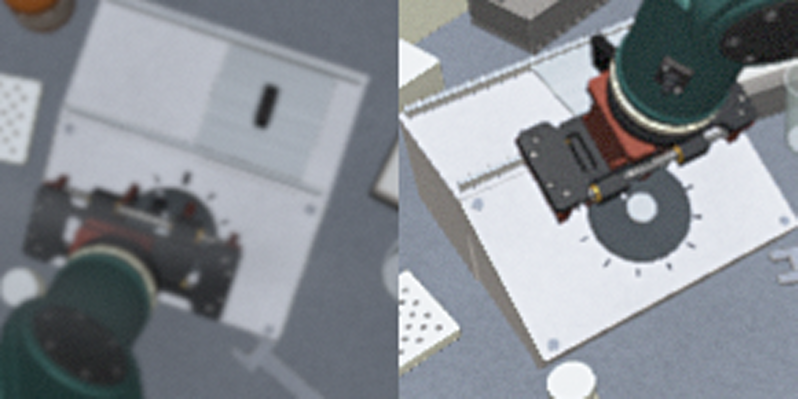

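```bash
cat >> h.py <<'E'
def tilt(t=np.radians(10)):
    z=-Rz(p[2])@np.array([-np.sin(t),0,np.cos(t)]); y=Rz(p[2])@np.array([0,-1.,0]); return np.c_[np.cross(y,z),y,z]
E
python3 to.py -0.5 34 32
python3 -m pendant '[[[0.02,0.1,0.4,0.05,0.147,0,4.5],[-0.05,0.17,0.4,0.101,0.297,0,4.5],[-0.05,0.17,0.4,0.101,0.297,0,4.5]]]'
python3 to.py -0.5 34 32
```

```text
clk 4.375 left cm [-0.128  0.08   0.211] turn [0.101 0.298 0.002] F box [-0.1  0.4  1.3] w 45.1 J [ 0.28  0.37  2.05 -0.74  0.41  2.82]
clock: 4.75
tool_pos: [554.3, 131.9, 116.9]
ee_rot: [0.011, 0.983, -0.162, 0.087]
ft_force: [0.1, -0.7, -0.7]
width: 44.8
clk 4.75 left cm [-0.262 -0.329 -0.447] turn [-0.006  0.003 -0.001] F box [ 0.3 -0.7 -0.7] w 44.8 J [ 0.16  0.39  1.83 -0.11  0.77  2.13]
```

```bash

python3 -m pendant '[[[0,0,0,0,0,0,4.5]]]'
python3 to.py -0.5 34 32
```

```text
clock: 4.88
tool_pos: [555.3, 130.6, 116.4]
ee_rot: [0.013, 0.982, -0.163, 0.089]
ft_force: [0.5, -0.3, 1.3]
width: 44.9
clk 4.875 left cm [-0.356 -0.2   -0.395] turn [-0.002  0.006  0.002] F box [ 0.6 -0.1  1.3] w 44.9 J [ 0.16  0.39  1.83 -0.12  0.77  2.14]
```

```bash

python3 -m pendant '[[[-0.36,-0.2,-0.4,0,0.003,0,4.5],[-0.36,-0.2,-0.4,0,0.003,0,4.5],[-0.36,-0.2,-0.4,0,0.003,0,2.5],[-0.36,-0.2,-0.4,0,0.003,0,0.5],[-0.36,-0.2,-0.4,0,0.003,0,0.5]]]'
python3 to.py -0.5 34 32
python3 -m pendant '[[[0,0,0,0,0,0,0.5],[0,0,0,0,0,0,0.5]]]'
python3 to.py -0.5 34 32
```

```text
clock: 5.5
tool_pos: [549.6, 128.9, 110.1]
ee_rot: [0.014, 0.983, -0.162, 0.085]
ft_force: [0.1, 0.7, -1.3]
width: 18.2
clk 5.5 left cm [ 0.21 -0.03  0.24] turn [-0.001 -0.001  0.   ] F box [-0.1  0.7 -1.3] w 18.2 J [ 0.16  0.39  1.84 -0.12  0.76  2.14]
clock: 5.75
tool_pos: [549.7, 128.9, 110.1]
ee_rot: [0.014, 0.983, -0.163, 0.085]
ft_force: [-1.8, 1.0, 0.2]
width: 13.2
clk 5.75 left cm [ 0.199 -0.027  0.235] turn [-0.001 -0.001  0.001] F box [-2.   0.4  0.2] w 13.2 J [ 0.16  0.39  1.84 -0.12  0.76  2.14]
```

```bash
cat > dc.py <<'E'
from h import *
s=manip.state(); b=Rz(p[2]).T@(s['tool_pos']-[p[0],p[1],0])-C
print('clk',s['clock'],'u,r,h',(b@U).round(1),(b@Rt).round(1),(b@N).round(1),'ang',np.arctan2(b@Rt,b@U).round(3),'rad',np.hypot(b@Rt,b@U).round(1),'F u,r,n',(Rz(p[2]).T@s['ft_force'])@np.c_[U,Rt,N].round(2),'w',s['width'].round(1),'J',s['joints'].round(2))
E
python3 dc.py; python3 - <<'E'
from h import *
for k,a in enumerate([-.5]+[np.pi/6*i for i in range(0,12)]):
    v=34*Rz(p[2])@((np.cos(a)-np.cos(-.5))*U+(np.sin(a)-np.sin(-.5))*Rt)/10; print(round(a,3),v.round(2).tolist())
E
```

```text
-0.5 [0.0, 0.0, 0.0]
0.0 [-0.18, -1.66, 0.2]
0.524 [-1.1, -3.14, -0.02]
1.047 [-2.54, -3.97, -0.6]
1.571 [-4.11, -3.92, -1.4]
2.094 [-5.39, -3.0, -2.2]
2.618 [-6.03, -1.47, -2.78]
3.142 [-5.86, 0.27, -3.0]
3.665 [-4.93, 1.75, -2.78]
4.189 [-3.49, 2.57, -2.2]
4.712 [-1.93, 2.52, -1.4]
5.236 [-0.65, 1.61, -0.6]
5.76 [-0.01, 0.08, -0.02]Traceback (most recent call last):
  File "dc.py", line 3, in <module>
    print('clk',s['clock'],'u,r,h',(b@U).round(1),(b@Rt).round(1),(b@N).round(1),'ang',np.arctan2(b@Rt,b@U).round(3),'rad',np.hypot(b@Rt,b@U).round(1),'F u,r,n',(Rz(p[2]).T@s['ft_force'])@np.c_[U,Rt,N].round(2),'w',s['width'].round(1),'J',s['joints'].round(2))
                                                                                                                                                                                                                       ^^^^^^^^^^^^^^^^
AttributeError: 'float' object has no attribute 'round'
```

```bash
sed -i "s/s\['width'\].round(1)/round(s['width'],1)/" dc.py; python3 dc.py
python3 -m pendant '[[[-0.03,-0.8,0.13,0,0,0,0.5],[-0.18,-1.66,0.2,0,0,0,0.5],[-0.18,-1.66,0.2,0,0,0,0.5]]]'
python3 dc.py
python3 -m pendant '[[[-0.4,-0.76,-0.02,0,0,0,0.5],[-0.92,-1.48,-0.22,0,0,0,0.5],[-1.6,-2.02,-0.5,0,0,0,0.5],[-2.36,-2.31,-0.8,0,0,0,0.5],[-2.36,-2.31,-0.8,0,0,0,0.5]]]'
python3 dc.py
python3 - <<'E'
from h import *
ims=[manip.get_image('top')[110:255,165:310],manip.get_image('side')[140:285,140:285]]
cv2.imwrite('pics/turn1.png',cv2.resize(np.hstack(ims)[:,:,::-1],None,fx=2.75,fy=2.75,interpolation=cv2.INTER_CUBIC))
E
```

```text
clk 5.75 u,r,h 27.0 -15.9 30.8 ang -0.533 rad 31.3 F u,r,n [-1.65310102 -0.3503597   1.09228558] w 13.2 J [ 0.16  0.39  1.84 -0.12  0.76  2.14]
clock: 6.12
tool_pos: [546.7, 111.0, 111.7]
ee_rot: [0.015, 0.983, -0.163, 0.084]
ft_force: [-0.8, -0.8, -2.2]
width: 13.4
clk 6.125 u,r,h 30.3 2.0 30.9 ang 0.066 rad 30.4 F u,r,n [-1.49816026  1.00636507 -1.6842149 ] w 13.4 J [ 0.13  0.38  1.85 -0.11  0.75  2.1 ]
clock: 6.75
tool_pos: [523.0, 90.2, 103.4]
ee_rot: [0.013, 0.983, -0.163, 0.085]
ft_force: [0.9, 10.9, -10.1]
width: 13.3
clk 6.75 u,r,h 12.5 29.3 30.9 ang 1.168 rad 31.8 F u,r,n [ -7.12464316 -10.60914833  -7.62901477] w 13.3 J [ 0.09  0.36  1.92 -0.1   0.7   2.06]
```

View pics/turn1.png

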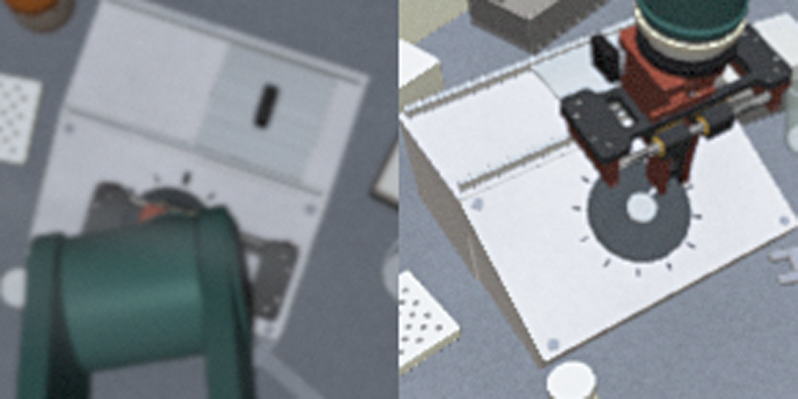

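```bash

python3 -m pendant '[[[-1.56,0.1,-0.8,0,0,0,0.5],[-2.84,1.02,-1.6,0,0,0,0.5],[-3.48,2.55,-2.18,0,0,0,0.5],[-3.3,4.29,-2.4,0,0,0,0.5],[-2.38,5.77,-2.18,0,0,0,0.5]]]' | grep force
python3 dc.py
python3 -m pendant '[[[1.44,0.82,0.58,0,0,0,0.5],[3.0,0.77,1.38,0,0,0,0.5],[4.28,-0.14,2.18,0,0,0,0.5],[4.92,-1.67,2.76,0,0,0,0.5],[4.75,-3.41,2.98,0,0,0,0.5]]]' | grep force
python3 dc.py
python3 -m pendant '[[[0,0,0,0,0,0,0.5]]]' | grep force
python3 dc.py
```

```text
ft_force: [4.3, -6.3, -2.0]
clk 7.475 u,r,h -34.0 -16.6 30.9 ang -2.686 rad 37.9 F u,r,n [ 4.43054208  4.55342451 -4.63302887] w 13.1 J [ 0.22  0.39  1.95 -0.15  0.65  2.23]
ft_force: [-2.8, 3.6, -11.4]
clk 8.1 u,r,h 30.7 0.7 31.0 ang 0.024 rad 30.7 F u,r,n [-8.69521516 -2.49923803 -8.20880202] w 13.3 J [ 0.13  0.38  1.85 -0.11  0.75  2.1 ]
ft_force: [-1.2, -0.2, -5.0]
clk 8.225 u,r,h 30.4 1.7 30.9 ang 0.057 rad 30.4 F u,r,n [-3.31932995  0.54211758 -3.91339965] w 13.6 J [ 0.13  0.38  1.85 -0.11  0.75  2.1 ]
```

```bash

python3 -m pendant '[[[-0.92,-1.48,-0.22,0,0,0,0.5],[-2.36,-2.31,-0.8,0,0,0,0.5],[-3.93,-2.26,-1.6,0,0,0,0.5],[-5.21,-1.34,-2.4,0,0,0,0.5],[-5.21,-1.34,-2.4,0,0,0,0.5]]]' | grep force
python3 dc.py
python3 -m pendant '[[[0,0,0,0,0,0,0.5],[0,0,0,0,0,0,0.5]]]' | grep force
python3 dc.py
python3 - <<'E'
from h import *
im=manip.get_image('side')[140:285,140:285]
cv2.imwrite('pics/four.png',cv2.resize(im[:,:,::-1],None,fx=4,fy=4,interpolation=cv2.INTER_CUBIC))
q=lambda a,h,du=0:((proj('side',box2w(p,dialpt(a,34,h)+du*U))[0]-140+.5)*4).round().tolist()
for a in(1.8,2.094,2.4): print(a,q(a,15),q(a,15,-3.5),q(a,46))
E
```

```text
ft_force: [2.6, 0.7, -5.6]
clk 8.85 u,r,h -20.1 28.6 30.9 ang 2.183 rad 35.0 F u,r,n [-0.6035417  -1.47419012 -5.96094503] w 13.7 J [ 0.12  0.36  1.99 -0.12  0.63  2.11]
ft_force: [1.0, 1.8, -2.8]
clk 9.1 u,r,h -19.6 29.0 30.9 ang 2.163 rad 35.0 F u,r,n [-0.99755273 -2.00166393 -2.59673903] w 13.2 J [ 0.12  0.36  1.99 -0.12  0.64  2.11]
1.8 [408.0, 289.0] [411.0, 294.0] [422.0, 271.0]
2.094 [410.0, 305.0] [413.0, 310.0] [424.0, 287.0]
2.4 [408.0, 321.0] [411.0, 326.0] [422.0, 304.0]
```

View pics/four.png

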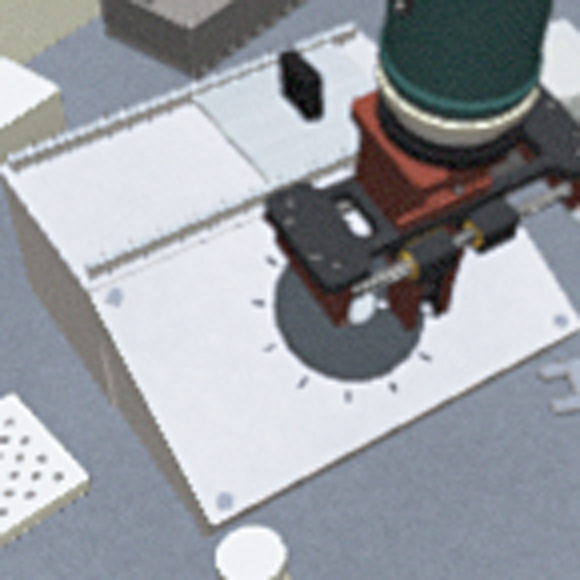

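```bash

python3 -m pendant '[[[0,0,0,0,0,0,0.5],[0,0,0,0,0,0,0.5],[0,0,0,0,0,0,0.5]]]' | grep force
python3 dc.py
python3 -m pendant '[[[1.28,-0.92,0.8,0,0,0,0.5],[2.85,-0.97,1.6,0,0,0,0.5],[4.29,-0.14,2.18,0,0,0,0.5],[5.21,1.34,2.4,0,0,0,0.5],[5.38,3.08,2.18,0,0,0,0.5]]]' | grep force
python3 dc.py
python3 -m pendant '[[[-0.64,1.53,-0.58,0,0,0,0.5],[-1.92,2.44,-1.38,0,0,0,0.5],[-3.48,2.49,-2.18,0,0,0,0.5],[-4.92,1.67,-2.76,0,0,0,0.5],[-5.85,0.19,-2.98,0,0,0,0.5]]]' | grep force
python3 dc.py
python3 -m pendant '[[[-0.17,-1.74,0.22,0,0,0,0.5],[0.47,-3.27,0.8,0,0,0,0.5],[1.75,-4.19,1.6,0,0,0,0.5],[3.32,-4.24,2.4,0,0,0,0.5],[4.76,-3.41,2.98,0,0,0,0.5]]]' | grep force
python3 dc.py
```

```text
ft_force: [3.7, 2.8, -2.1]
clk 9.525 u,r,h -19.4 29.1 30.9 ang 2.159 rad 35.0 F u,r,n [ 1.35355391 -3.87625443 -3.05758092] w 13.7 J [ 0.12  0.36  1.99 -0.12  0.64  2.11]
ft_force: [-1.8, -3.3, -4.2]
clk 10.15 u,r,h 26.5 -17.1 30.9 ang -0.571 rad 31.5 F u,r,n [-2.5628065   3.70915871 -3.37080546] w 13.6 J [ 0.16  0.4   1.84 -0.12  0.76  2.14]
ft_force: [6.0, -1.0, 1.8]
clk 10.775 u,r,h -37.8 -0.1 30.9 ang -3.139 rad 37.8 F u,r,n [ 6.14633416 -0.94312587 -1.22134751] w 13.5 J [ 0.19  0.38  1.99 -0.14  0.63  2.2 ]
ft_force: [-1.9, 3.8, -9.7]
clk 11.4 u,r,h 24.7 18.3 30.9 ang 0.638 rad 30.7 F u,r,n [-7.21139827 -2.99412369 -7.12963599] w 13.4 J [ 0.1   0.37  1.88 -0.11  0.73  2.07]
```

```bash

python3 -m pendant '[[[0.92,1.48,0.22,0,0,0,0.5],[1.09,3.22,0,0,0,0,0.5],[0.45,4.75,-0.58,0,0,0,0.5],[-0.83,5.66,-1.38,0,0,0,0.5],[-0.83,5.66,-1.38,0,0,0,0.5]]]' | grep force
python3 dc.py
python3 -m pendant '[[[0,0,0,0,0,0,0.5],[0,0,0,0,0,0,0.5],[0,0,0,0,0,0,0.5],[0,0,0,0,0,0,0.5]]]' | grep force
python3 dc.py
python3 - <<'E'
from h import *
im=manip.get_image('side')[140:285,140:285]
cv2.imwrite('pics/nine.png',cv2.resize(im[:,:,::-1],None,fx=4,fy=4,interpolation=cv2.INTER_CUBIC))
E
```

```text
ft_force: [3.1, 4.5, -5.2]
clk 12.025 u,r,h -5.0 -34.9 30.9 ang -1.715 rad 35.2 F u,r,n [-1.15470056 -5.24128022 -5.26633437] w 13.5 J [ 0.22  0.41  1.88 -0.13  0.72  2.21]
ft_force: [2.3, 5.1, -4.9]
clk 12.525 u,r,h -3.7 -34.9 30.9 ang -1.677 rad 35.1 F u,r,n [-1.80810476 -5.61492053 -4.56835932] w 13.3 J [ 0.22  0.4   1.88 -0.13  0.72  2.21]
```

View pics/nine.png

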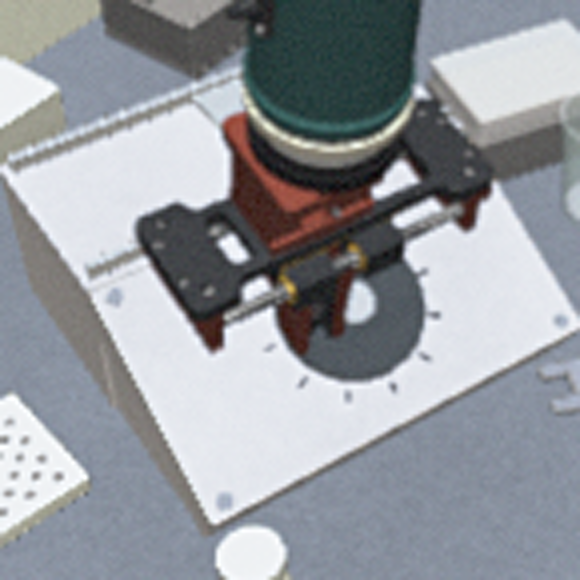

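```bash

python3 -m pendant '[[[1.28,-0.91,0.8,0,0,0,0.5],[1.92,-2.44,1.38,0,0,0,0.5],[1.75,-4.18,1.6,0,0,0,0.5],[0.83,-5.66,1.38,0,0,0,0.5],[0.83,-5.66,1.38,0,0,0,0.5]]]' | grep force
python3 dc.py
python3 -m pendant '[[[0,0,0,0,0,0,0.5],[0,0,0,0,0,0,0.5],[0,0,0,0,0,0,0.5],[0,0,0,0,0,0,0.5]]]' | grep force
python3 dc.py
```

```text
ft_force: [0.4, -0.3, -5.5]
clk 13.2 u,r,h 24.0 18.9 30.9 ang 0.666 rad 30.5 F u,r,n [-2.16737072  0.19293282 -5.02080744] w 13.6 J [ 0.1   0.37  1.89 -0.11  0.73  2.07]
ft_force: [-2.4, 3.1, -5.9]
clk 13.7 u,r,h 25.6 16.8 30.9 ang 0.58 rad 30.6 F u,r,n [-5.6584215  -2.11625674 -3.59763087] w 13.6 J [ 0.1   0.37  1.88 -0.11  0.73  2.07]
```

```bash

python3 -m pendant '[[[0,0,0,0,0,0,3.5],[0,0,0,0,0,0,4.5],[0,0,0,0,0,0,4.5],[-0.6,0.2,4,0,0,0,4.5],[-1.2,0.4,8,0,0,0,4.5]]]' | grep -E 'force|wid'
python3 dc.py
python3 - <<'E'
from h import *
s=manip.state()
D=Rot.from_matrix(np.c_[Rz(p[2])@[1,0,0],Rz(p[2])@[0,-1,0],[0,0,-1]]); print('untilt',(D*tcur(s).inv()).as_rotvec().round(3))
for P in([62,-50,190],[62,-50,131]): print('cm',((box2w(p,[P])[0]-s['tool_pos'])/10).round(2))
im=manip.get_image('side')[140:285,140:285]
im=cv2.resize(im[:,:,::-1],None,fx=4,fy=4,interpolation=cv2.INTER_CUBIC)
cv2.imwrite('pics/one.png',im)
q=lambda a,h:((proj('side',box2w(p,dialpt(a,34,h)))[0]-140+.5)*4).round().tolist()
for a in(.3,.524,.75): print(a,q(a,15),q(a,46))
E
```

```text
ft_force: [0.7, 0.3, 0.0]
width: 44.8
clk 14.325 u,r,h 53.2 17.2 108.2 ang 0.313 rad 55.9 F u,r,n [ 0.46838299 -0.54015216 -0.21176808] w 44.8 J [ 0.11  0.24  1.82 -0.09  0.92  2.06]
untilt [0.056 0.164 0.001]
cm [11.69 -7.43 -0.07]
cm [11.69 -7.43 -5.97]
0.3 [342.0, 247.0] [354.0, 228.0]
0.524 [354.0, 247.0] [366.0, 228.0]
0.75 [367.0, 249.0] [379.0, 230.0]
```

View pics/one.png

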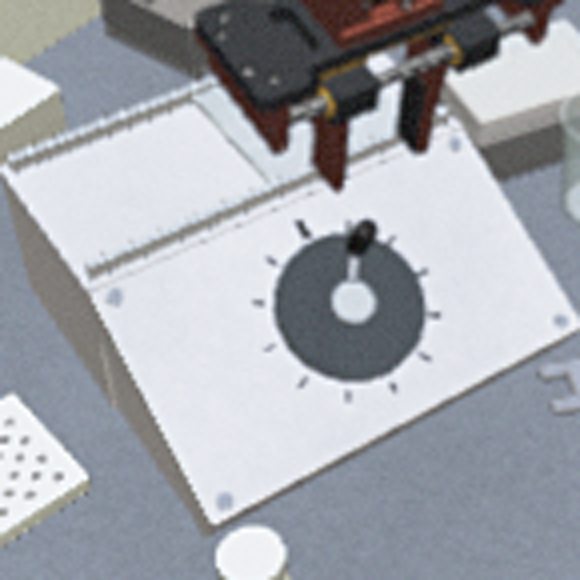

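```bash

cat > cv.py <<'E'
from h import *
s=manip.state(); D=Rot.from_matrix(np.c_[Rz(p[2])@[1,0,0],Rz(p[2])@[0,-1,0],[0,0,-1]])
print('clk',s['clock'],'turn',(D*tcur(s).inv()).as_rotvec().round(3),'box TCP',(Rz(p[2]).T@(s['tool_pos']-[p[0],p[1],0])).round(1),'F',(Rz(p[2]).T@s['ft_force']).round(1),'w',round(s['width'],1),'cm closed',((box2w(p,[[62,-50,131]])[0]-s['tool_pos'])/10).round(2))
E
python3 -m pendant '[[[4,-2.5,0,0.019,0.055,0,4.5],[8,-5,0,0.037,0.11,0,4.5],[11.6,-7.4,0,0.056,0.164,0.001,4.5],[11.6,-7.4,0,0.056,0.164,0.001,4.5],[11.6,-7.4,0,0.056,0.164,0.001,4.5]]]' | grep force
python3 cv.py
```

```text
ft_force: [-0.3, 0.1, 0.0]
clk 15.0 turn [-0.001 -0.001  0.   ] box TCP [ 60.6 -50.1 189.4] F [-0.3  0.   0. ] w 44.9 cm closed [ 0.14 -0.04 -5.84]
```

```bash

python3 -m pendant '[[[0.1,0,-3,0,0,0,4.5],[0.1,0,-5.8,0,0,0,4.5],[0.1,0,-5.8,0,0,0,4.5],[0.1,0,-5.8,0,0,0,0.5],[0.1,0,-5.8,0,0,0,0.5]]]' | grep -E 'force|wid'
python3 cv.py
python3 -m pendant '[[[0,0,0,0,0,0,0.5],[0,0,0,0,0,0,0.5],[0,0,0,0,0,0,0.5]]]' | grep -E 'force|wid'
python3 cv.py
```

```text
ft_force: [-0.1, 0.2, -0.2]
width: 28.7
clk 15.625 turn [-0.001  0.003 -0.001] box TCP [ 62.7 -49.  133.5] F [-0.1  0.1 -0.2] w 28.7 cm closed [-0.09 -0.07 -0.25]
ft_force: [-0.4, 2.1, 6.2]
width: 14.1
clk 16.0 turn [-0.001  0.002 -0.   ] box TCP [ 62.5 -49.  132.8] F [-1.1  1.9  6.2] w 14.1 cm closed [-0.08 -0.08 -0.18]
```

```bash

python3 -m pendant '[[[0.64,1.89,0,0,0,0,0.5],[1.28,3.79,0,0,0,0,0.5],[1.93,5.68,0,0,0,0,0.5],[2.57,7.58,0,0,0,0,0.5],[3.08,9.09,0,0,0,0,0.5]]]' | grep -E 'force|wid'
python3 cv.py
python3 -m pendant '[[[0,0,0,0,0,0,0.5],[0.06,0.19,0,0,0,0,0.5],[0.13,0.38,0,0,0,0,0.5],[0.19,0.57,0,0,0,0,0.5],[0.19,0.57,0,0,0,0,0.5]]]' | grep -E 'force|wid'
python3 cv.py
```

```text
ft_force: [-1.5, -1.8, 6.6]
width: 14.0
clk 16.625 turn [ 0.     0.001 -0.   ] box TCP [ 62.6  46.6 132.8] F [-0.9 -2.2  6.6] w 14.0 cm closed [-3.16 -9.13 -0.18]
ft_force: [-1.7, -3.4, 6.8]
width: 13.6
clk 17.25 turn [ 0.002  0.    -0.   ] box TCP [ 62.6  51.  132.8] F [-0.5 -3.8  6.8] w 13.6 cm closed [-3.3  -9.55 -0.18]
```

```bash

python3 -m pendant '[[[0.06,0.19,0,0,0,0,0.5],[0.13,0.38,0,0,0,0,0.5],[0.13,0.38,0,0,0,0,0.5]]]' | grep -E 'force|wid'
python3 cv.py
```

```text
ft_force: [-5.9, -15.7, 11.0]
width: 14.0
clk 17.625 turn [ 0.007 -0.003 -0.   ] box TCP [ 62.6  51.1 132.7] F [ -0.6 -16.8  11. ] w 14.0 cm closed [-3.3  -9.56 -0.17]
```

```bash

python3 -m pendant '[[[0,0,0,0,0,0,3.0],[0,0,0,0,0,0,4.5],[0,0,0,0,0,0,4.5],[0,0,4,0,0,0,4.5],[0,0,9,0,0,0,4.5]]]' | grep -E 'force|wid'
python3 -m pendant '[[[-1,-5,2,0,0,0,4.5],[-3,-10,3,0,0,0,4.5],[-6,-15,3,0,0,0,4.5],[-9,-20,3,0,0,0,4.5],[-9,-20,3,0,0,0,4.5]]]' | grep -E 'force|wid'
python3 cv.py
python3 - <<'E'
from h import *
A=manip.get_image('top');B=manip.get_image('side')
ims=[A[90:290,130:340],B[130:330,90:300]]
cv2.imwrite('pics/end.png',cv2.resize(np.hstack(ims)[:,:,::-1],(798,380),interpolation=cv2.INTER_CUBIC))
print((proj('top',box2w(p,[[62,50,149]]))[0]-[130,90])*1.9,(proj('side',box2w(p,[[62,50,149]]))[0]-[90,130])*1.9)
for n in('top','side'):
    for t in('small_jar','beaker','reagent_bottle','wrench','well_plate','tip_box'):
        r=manip.trace(t,n); print(n,t,r and np.round(r[0]['point'],1))
E
```

```text
ft_force: [0.3, -0.4, 0.5]
width: 44.9
ft_force: [0.4, 0.3, -0.6]
width: 44.9
clk 18.875 turn [-0.    -0.001  0.004] box TCP [  40.  -165.   251.9] F [ 0.2  0.4 -0.6] w 44.9 cm closed [  5.78  10.18 -12.09]
[177.53747497  83.46492591] [167.76639475  75.36817918]
top small_jar [173.8 214.3]
top beaker [315.4 208.7]
top reagent_bottle [180.5 106. ]
top wrench [259.7 242.6]
top well_plate [157.5 151.2]
top tip_box [322.1 181.9]
side small_jar [203.7 283.2]
side beaker [288.5 178.8]
side reagent_bottle [113.6 206.7]
side wrench [309.6 230.9]
side well_plate [129.6 263.8]
side tip_box [272.1 158.9]
```

View pics/end.png

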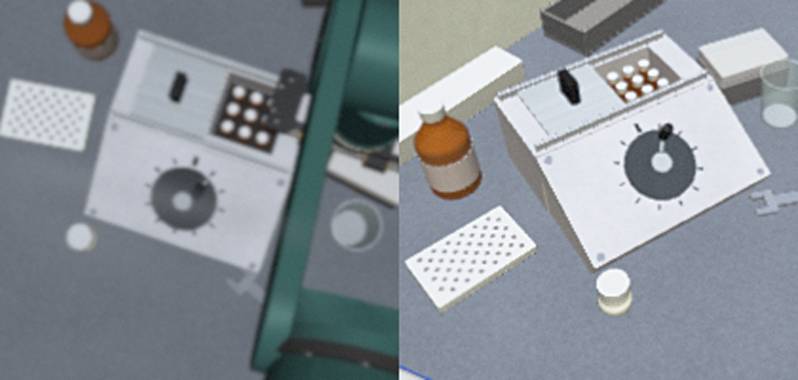

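The cover is fully open with its grip block at (178,87) top and (569,87) side, where the model predicts it. The crank is still at 1 o'clock, the labware is in place, and the arm is clear.

```bash
python3 -c "
from rig import manip
print(manip.close_job(), manip.state()['clock'])"
```

```text
the job is handed in; nothing more can be done
the job is handed in; nothing more can be done
```

The lockbox is open and the job was handed in at about 19 s on the robot's clock; no verdict was reported.

**Dialing:** I wound the crank clockwise past 4 to the second 4, then anticlockwise past 9 to the second 9, then clockwise straight to 1. Each stop lasted at least about 0.5 s. The tool ran about 2 mm past its target before settling at each stop. That is far less than a whole mark.

**Cover:** It slid 100.0 mm, from about -49 to +51 mm along the box's y. The force then rose to about 17 N against the stop, and I let go and withdrew.

**Last checks:**
- After I released the crank, the side picture showed it at 1 o'clock. In the final picture it still looked to be there.
- The cover's grip block was where the fully open position predicts it.
- The arm was clear of everything, with force readings under 1 N.
- The labware looked undisturbed. Detections differ from the first ones by up to about 6 pixels. The exception is the wrench in the top view, where the arm covers part of it; the side view agrees within 2 pixels.

**Disagreements:**
- The box position fitted from the side mask alone was 18 mm off the top view's in x. The combined fit matched both pictures, and I used that one.
- While carrying the crank, the tool's circle sat about 3.5 mm downhill of the dial's axis. I put this down to an offset of the sleeve in the pads; the dial angles agreed with the pictures.

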